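# Put the serving boards away on the sloped stand

### The arm

A 7-joint arm with a two-finger parallel gripper is mounted at the origin on a cart in front of the work surface, level with it; the furniture and walls round the work are solid. World frame = base frame: x ahead of the robot, y to its left, z up, the work surface at z = 0. Lengths are in m, angles in rad, forces in N, time in s.
With the tool pointing down it reaches from about 0.4 to 0.85 m from the base axis. Payload 4.5 kg.
Tool frame: the origin (TCP) lies midway between the tips of the shut fingers; the grasp point (between the pads) lies r.grip_point_offset behind it (r.grip_point_offset is the distance from the TCP to the grasp point, in m); z points along the fingers, y is the line along which they close (so a half turn about z gives the same grasp; the last joint's range is limited). The gripper opens to 88 mm and grips with 3 to 60 N. Pads are 18 mm wide; open, the fingers measure 123 mm over their backs; the gripper's body (75 mm by 187 mm) begins 45 mm behind the grasp point.
Start: joints at [-1.227, 0.689, -0.195, 1.565, 0.157, 0.902, -0.215], TCP at [0.191, 0.595, 0.239] pointing down, gripper open.
Joint ranges: [-3.01, 3.01], [-0.46, 2.08], [-1.47, 1.51], [0.13, 2.56], [-1, 4.14], [0.04, 2.09], [-2.66, 2.66]. Speed limits (rad/s): [2.57, 2.57, 3.14, 3.14, 3.14, 3.14, 3.14].

### API

Orientations are given as a unit quaternion [x, y, z, w].
In Python, from plant import r gives the robot as it stands.
- The arm moves only by the shell command python3 -m jog 'ROWS' [FORCE]. ROWS is JSON, a list of rows, each an object of numbers: "wx", "wy", "wz": the turn, a rotation vector about the world's x, y, z as a fraction of full scale; "dx", "dy", "dz": the shift along the world's x, y, z as a fraction of full scale; "hand": the closure, from 0 (fully open) to 1 (shut). In form: [{"wx": .., "wy": .., "wz": .., "dx": .., "dy": .., "dz": .., "hand": ..}, ...]. A call has 1 to 5 rows; each row shifts and turns the commanded pose from where the row before left it; what a row does not reach is not made up. Full scale, the value 1, is 0.25 m for a shift and 2 rad for a turn. A row lasts 1/12 s, in which the tool goes at most 41.7 mm and 7.16 degrees, less where a joint would pass 70% of its speed; a pose out of reach is approached as far as the arm can. A call with a number of a shift or a turn outside -1 to 1 is refused whole. A call with a gripper value outside its range is refused whole. The fingers move at their own pace and stop on an object; FORCE is the grip in N (left out, the last holds). Time passes only in rows, so rows that do not move let the fingers close. It gives the time, the measured TCP pose, the force, the opening and the grip force at its end, in the units of the state.
- r.get_state(): the state, without advancing time (a new reading comes with each control period).
- r.snapshot(name): name is "side" or "top" or "wrist"; returns the picture (480x640x3 uint8, red, green, blue); there is no depth.
- r.camera_info(name): a dict with "mtx" (3x3 intrinsics, pixels), "R" (3x3) and "t" (3): a world point X has camera coordinates R X + t. Camera axes: x right, y down, z forward; pixel columns grow to the right and rows downward; lengths in m; the calibration is good to about 2 mm. A picture is of the moment at which its call begins: read the wrist's pose just before it. camera_info takes no time and is no camera call; for the wrist camera it gives the pose at the moment of the call.
- r.finish_job(): hands the job in; it is judged then, once.
Trained networks look in the newest picture that a camera, given by its name, has taken for a name from the list of things; names that differ only in an ending like _2 or _b are one class to them, and where a whole thing is asked for, a point or a joint stands for the part that bears it (a point fixed in the world has none). Each returns a list of dicts, best first, with "p" (0 to 1); they miss things now and then, are a little off and sometimes report something else, mostly with a low value. They report only what shows in the picture. A call takes as long as a camera call. They do not tell look-alikes from the thing itself.
- r.search_frame(camera, query): "bbox" ([left, top, right, bottom] in pixels, round what is visible of it).
- r.masks_of(camera, query): "region" (480x640 bool, what is visible of it) and "bbox" ([left, top, right, bottom] in pixels, round what is visible of it).
The state is a dict: "clock": time; "q": joint angles; "qd": joint speeds; "joint_torque": joint torques, N m; "tool_pos": TCP position; "eef_rot": TCP orientation; "contact_force": force on the tool from outside, world axes, zero at the start; "moment": the same for the moment, N m; "opening": opening from 0.0 (shut) to 1.0 (fully open); "finger_force": force on a finger pad.
Only numpy, scipy, OpenCV 4.12 (cv2) and the standard library are available. Lean on these libraries where they do the work, as an engineer would, in place of code of your own. Each camera call takes 0.05 s, during which the arm holds its last target. There are 200 camera calls.

### The job

Put the four wooden serving boards away in one pile on the sloping stand, the longest at the bottom and each next shorter one on top of it. Every board lies flat with its length running up the slope, centred across the stand, and its lower end up against the stop. Leave the teaspoon, the pen and the clothes peg where they lie.

Things in the scene. Friction and masses are not known exactly. Their poses are not given: they have to be found in the camera images.
- board_xl: The longest of four pale wooden serving boards, a plain flat rectangular block 150 x 60 x 20 mm (length, width, thickness) with edges rounded by 4 mm, 117 g; loose, lying flat on the table at the start. Origin at the centre of its underside; x along its length, y across its width, z up through its thickness. Both ends count alike.
- board_l: The second longest of four pale wooden serving boards, a plain flat rectangular block 125 x 54 x 20 mm (length, width, thickness) with edges rounded by 4 mm, 88 g; loose, lying flat on the table at the start. Origin at the centre of its underside; x along its length, y across its width, z up through its thickness. Both ends count alike.
- board_m: The third longest of four pale wooden serving boards, a plain flat rectangular block 100 x 48 x 20 mm (length, width, thickness) with edges rounded by 4 mm, 62 g; loose, lying flat on the table at the start. Origin at the centre of its underside; x along its length, y across its width, z up through its thickness. Both ends count alike.
- board_s: The shortest of four pale wooden serving boards, a plain flat rectangular block 75 x 42 x 20 mm (length, width, thickness) with edges rounded by 4 mm, 41 g; loose, lying flat on the table at the start. Origin at the centre of its underside; x along its length, y across its width, z up through its thickness. Both ends count alike.
- stand_bed: Sloping bed of the fixed dark wooden stand: 170 mm long, 96 wide, no side walls, slope 0.314 rad, too gentle for a board to slide by itself. At the low end, towards the robot, a stop 96 mm wide, 10 thick stands square to the bed, 75 mm high. Origin: middle of the line where bed top meets stop, 30 mm above the table; x up the slope away from the stop, y across, z square out of the bed.
- teaspoon: A metal teaspoon, 135 x 29 x 10 mm, lying loose on the table; a bystander. Origin at the centre of its underside, x along its length.
- pen: A slim pen, 145 x 11 x 9 mm, lying loose on the table; a bystander. Origin at the centre of its underside, y along its length.
- peg: A small wooden clothes peg, 72 x 15 x 12 mm, lying loose on the table; a bystander. Origin at the centre of its underside, y along its length.
There are look-alikes about, which are no part of the job. Leave any black or turquoise look-alike of the board_m alone.

How it is judged:
By the outcome, as a careful person would: the job done as asked, in the order asked, and still so for the second after the job is handed in, with the robot touching nothing.
It also fails if it takes over 102 s, if anything falls off the work surface, if the arm or the gripper's body presses on something with over 40 N, if the wrist force passes 120 N, or if a joint passes its speed limit or range.

## Working session

There is one attempt and no reset: what is moved stays moved. The work goes in short steps, Python scripts to look and compute and a shell command to move; the robot and the scene stay as the last step left them, time stands still between calls to the robot, and variables do not carry over. Pictures are saved under pics/ and viewed, at most 14 in all, crops included, and the job is handed in when it is done.

```bash
ls; mkdir -p pics; python3 - <<'E'
from plant import r
import cv2
print(r.get_state(), r.grip_point_offset)
for n in ("top","side"):
    im=r.snapshot(n); cv2.imwrite(f"pics/{n}0.png",im[:,:,::-1])
    c=r.camera_info(n); print(n,c)
    for q in ("board_xl","stand_bed"):
        print(q,[(d["bbox"],round(d["p"],2)) for d in r.search_frame(n,q)])
E
```

```text
pics
{'clock': 0.0, 'q': array([-1.22724682,  0.68999689, -0.194511  ,  1.56637587,  0.15730066,
        0.90248218, -0.21510804]), 'qd': array([ 7.45132594e-04,  5.95398294e-05,  8.43151418e-04, -8.61958995e-04,
       -2.86592064e-04,  1.08711522e-04, -4.89682434e-04]), 'joint_torque': array([ 3.46834412e-06, -5.27551174e+01, -1.26701206e+00, -1.53427541e+01,
       -5.26075065e-02,  6.41572216e-03,  1.69402110e-04]), 'tool_pos': array([0.19036418, 0.59462342, 0.23789342]), 'eef_rot': array([ 1.54217564e-01,  9.88036471e-01, -9.32092616e-04, -7.66569446e-05]), 'contact_force': array([0.16001399, 0.00593416, 0.25820504]), 'moment': array([-0.00528176,  0.00715865, -0.02354229]), 'finger_force': 0.0, 'opening': 1.0007746328692135} 0.0187
top {'mtx': array([[539.07110506,   0.        , 325.57654403],
       [  0.        , 539.07110506, 228.14702391],
       [  0.        ,   0.        ,   1.        ]]), 'R': array([[-0.00859435, -0.99992627,  0.00857878],
       [-0.99203286,  0.00744757, -0.12575901],
       [ 0.12568585, -0.00959125, -0.99202373]]), 't': array([-0.00457978,  0.52220073,  1.1491498 ])}
board_xl [([214.7, 194.1, 260.8, 263.7], 0.86), ([195.3, 175.3, 202.1, 228.8], 0.65)]
stand_bed [([469.1, 166.0, 520.8, 255.9], 0.86)]
side {'mtx': array([[499.06767274,   0.        , 318.19975885],
       [  0.        , 499.06767274, 235.97473751],
       [  0.        ,   0.        ,   1.        ]]), 'R': array([[ 0.820303  , -0.57168463,  0.01672377],
       [-0.26264826, -0.40252364, -0.8769211 ],
       [ 0.50805402,  0.71494854, -0.48034331]]), 't': array([-0.41083055,  0.18430979,  1.0625529 ])}
board_xl [([266.3, 207.9, 315.1, 237.9], 0.88), ([296.2, 228.9, 330.5, 243.0], 0.46)]
stand_bed [([392.6, 272.8, 490.9, 338.2], 0.83)]
```

View pics/top0.png

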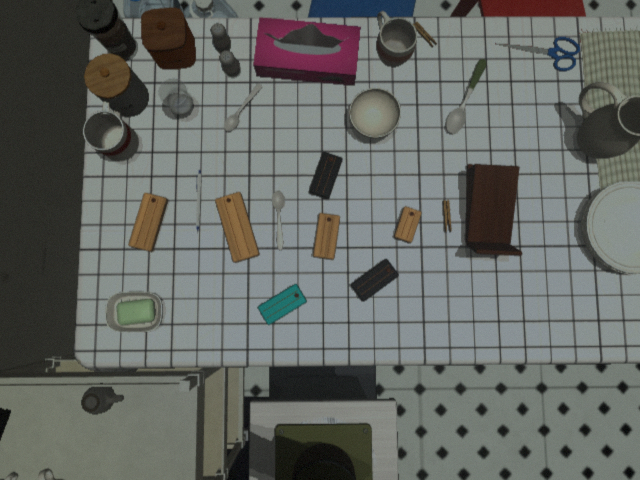

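View pics/side0.png

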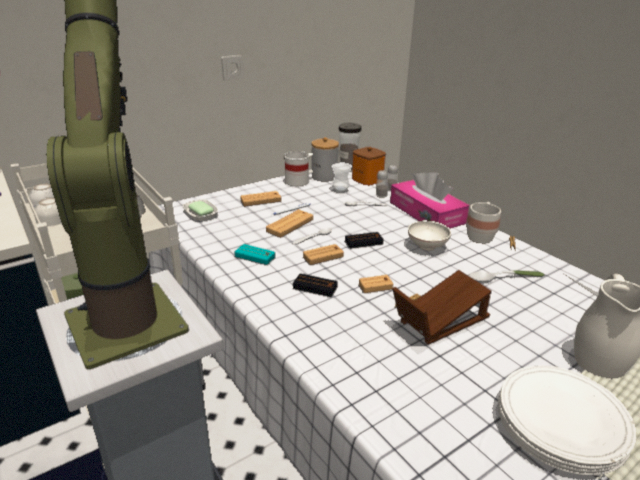

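Both views show the boards in the top view: l at (148,222), xl at (237,227), m at (326,236) and s at (407,225). The stand is at (493,210) with its stop at the bottom, row 250. The black and turquoise look-alikes are separate from these.

```bash
cat > h.py <<'E'
import numpy as np, cv2
from scipy.optimize import minimize
from scipy.spatial.transform import Rotation as Ro
DIM={"board_xl":(.15,.06),"board_l":(.125,.054),"board_m":(.1,.048),"board_s":(.075,.042)}
S=0.314
def proj(c,P):
    p=np.asarray(P)@c["R"].T+c["t"]; p=p@c["mtx"].T
    return p[:,:2]/p[:,2:]
def ray_z(c,uv,z):   # pixel -> world at height z
    d=c["R"].T@np.linalg.inv(c["mtx"])@np.array([*uv,1.]); o=-c["R"].T@c["t"]
    return o+d*(z-o[2])/d[2]
def board_pts(dim,p,z0=0):
    L,W=dim; out=[]
    for z,m in((0.,.0012),(.004,0),(.016,0),(.02,.0012)):   # rounded edges, roughly
        for sx,sy in((-1,-1),(-1,1),(1,1),(1,-1)): out.append([sx*(L/2-m),sy*(W/2-m),z+z0])
    return Ro.from_euler("z",p[2]).apply(out)+[p[0],p[1],0]
def stand_parts(p):
    Rm=Ro.from_euler("z",p[2])*Ro.from_euler("y",-S); o=np.array([p[0],p[1],.03])
    bed=[[x,y,z] for x in(0,.17) for y in(-.048,.048) for z in(0,)]
    stop=[[x,y,z] for x in(-.01,0) for y in(-.048,.048) for z in(0,.075)]
    return [Rm.apply(bed)+o,Rm.apply(stop)+o]
K=4
def render(c,parts,box):
    m=np.zeros((int((box[3]-box[1])*K),int((box[2]-box[0])*K)),np.uint8)
    for P in parts:
        h=cv2.convexHull(((proj(c,P)+.5-[box[0],box[1]])*K).astype(np.float32))
        cv2.fillConvexPoly(m,np.round(h*16).astype(np.int32),1,shift=4)
    return m
def fit(views,model,p0,step=(.01,.01,.1)):
    """views: list of (cam, mask); model(p)->list of point sets"""
    prep=[]
    for c,m in views:
        y,x=np.nonzero(m); b=[max(x.min()-15,0),max(y.min()-15,0),min(x.max()+15,640),min(y.max()+15,480)]
        prep.append((c,b,cv2.resize(m[b[1]:b[3],b[0]:b[2]].astype(np.uint8),None,fx=K,fy=K,interpolation=cv2.INTER_NEAREST)))
    def cost(p):
        e=0
        for c,b,m in prep:
            q=render(c,model(p),b); e+=1-(q&m).sum()/max((q|m).sum(),1)
        return e/len(prep)
    best=None
    for dy in(-.3,0,.3):
        s=np.array(p0)+[0,0,dy]
        sim=np.vstack([s]+[s+np.eye(3)[i]*step[i] for i in range(3)])
        o=minimize(cost,s,method="Nelder-Mead",options=dict(initial_simplex=sim,maxiter=150,xatol=1e-4,fatol=1e-5))
        if best is None or o.fun<best.fun: best=o
    return best.x,best.fun
def best_mask(r,cam,q):
    d=r.masks_of(cam,q); return [(x["p"],x["bbox"],x["region"]) for x in d]
E
cat > find.py <<'E'
from plant import r
from h import *
r.snapshot("top");r.snapshot("side")
ct,cs=r.camera_info("top"),r.camera_info("side")
im=cv2.imread("pics/top0.png")
guess={"board_xl":(237,227,.3),"board_l":(148,222,-.2),"board_m":(326,236,0),"board_s":(407,225,-.2)}
for q,(u,v,yw) in guess.items():
    g=ray_z(ct,(u,v),.01); vs=[]
    for n,c in(("top",ct),("side",cs)):
        t=proj(c,[[g[0],g[1],.01]])[0]
        ms=[m for m in best_mask(r,n,q) if np.hypot((m[1][0]+m[1][2])/2-t[0],(m[1][1]+m[1][3])/2-t[1])<12]
        if ms: vs.append((c,ms[0][2]))
    for sel in([vs[:1]] if len(vs)<2 else [vs[:1],vs[1:],vs]):
        if sel:
            p,e=fit(sel,lambda p:[board_pts(DIM[q],p)],(g[0],g[1],yw)); print(q,len(vs),p.round(4),round(e,3))
c=ct;ms=best_mask(r,"top","stand_bed")
y,x=np.nonzero(ms[0][2]); g=ray_z(ct,(493,248),.03)
p,e=fit([(ct,ms[0][2])],stand_parts,(g[0],g[1],0)); print("stand",p.round(4),round(e,3))
for P in stand_parts(p): 
    cv2.polylines(im,[cv2.convexHull(proj(ct,P).astype(np.float32)).astype(int)],1,(0,255,0))
cv2.imwrite("pics/stand.png",cv2.resize(im[140:280,440:550],None,fx=4,fy=4,interpolation=cv2.INTER_NEAREST))
print(r.get_state()["clock"])
E
python3 find.py
```

```text
board_xl 2 [0.5294 0.19   0.3093] 0.043
board_xl 2 [0.5335 0.1922 0.3399] 0.083
board_xl 2 [0.5301 0.1901 0.3127] 0.07
board_l 2 [ 0.5412  0.3881 -0.2686] 0.036
board_l 2 [ 0.5439  0.3896 -0.2703] 0.118
board_l 2 [ 0.5421  0.3879 -0.272 ] 0.083
board_m 2 [ 0.5071 -0.0098 -0.1475] 0.036
board_m 2 [ 0.5092 -0.0086 -0.1545] 0.058
board_m 2 [ 0.5079 -0.0095 -0.1452] 0.055
board_s 2 [ 0.5319 -0.1914 -0.3332] 0.061
board_s 2 [ 0.5349 -0.1904 -0.3512] 0.09
board_s 2 [ 0.5329 -0.1914 -0.3314] 0.084
stand [ 0.4888 -0.3647 -0.0619] 0.032
0.85
```

View pics/stand.png

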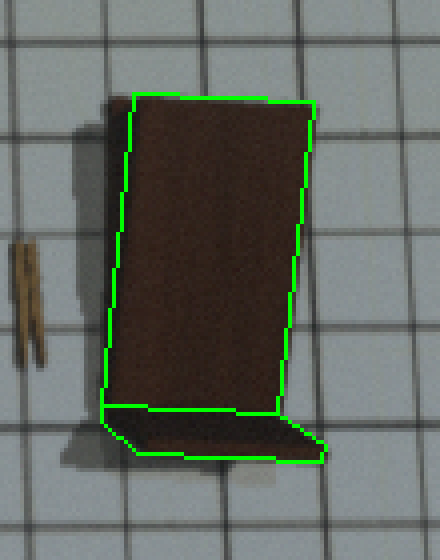

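```bash
R='[{"wx":0}]'
cat >> h.py <<'E'
def need(r,pos,Rt):
    """remaining shift and turn to TCP pose, in jog units (sum over rows)"""
    s=r.get_state(); Rc=Ro.from_quat(s["eef_rot"])
    best=min((Rt*Ro.from_euler("z",a)*Rc.inv() for a in(0,np.pi)),key=lambda x:x.magnitude())
    print("t",round(s["clock"],2),"pos",s["tool_pos"].round(4),"d",((pos-s["tool_pos"])/.25).round(3),"w",(best.as_rotvec()/2).round(3),"F",s["contact_force"].round(1),"op",round(s["opening"],3),"ff",round(s["finger_force"],1))
def down(yaw): return Ro.from_euler("z",yaw)*Ro.from_euler("x",np.pi)
ST=[.4888,-.3647,-.0619]
def bedpose(x,y,z):
    Rm=Ro.from_euler("z",ST[2])*Ro.from_euler("y",-S)
    return Rm.apply([x,y,z])+[ST[0],ST[1],.03], Rm*Ro.from_euler("x",np.pi)
E
python3 -m jog '[{"dx":0.09,"dy":-0.107,"wz":0.0618},{"dx":0.09,"dy":-0.107,"wz":0.0618},{"dx":0.09,"dy":-0.107,"wz":0.0618},{"dx":0.09,"dy":-0.107,"wz":0.0618},{"dx":0.09,"dy":-0.107,"wz":0.0618}]' 30
python3 -m jog '[{"dx":0.09,"dy":-0.107},{"dx":0.09,"dy":-0.107},{"dx":0.09,"dy":-0.107},{"dx":0.09,"dy":-0.107},{"dx":0.09,"dy":-0.107}]'
python3 -c "
from plant import r
from h import *
need(r,np.array([.530,.190,.003]),down(.312))"
```

```text
t 0.85 pos [0.1905 0.5953 0.2388] d [ 1.358 -1.621 -0.943] w [-0.    -0.     0.311] F [-0.7 -0.   0.2] op 1.001 ff 0.0invalid input
invalid input
```

```bash

python3 -m jog '[{"wx":0,"wy":0,"wz":0.0618,"dx":0.09,"dy":-0.107,"dz":0,"hand":0}]' 30
python3 -m jog '[{"wx":0,"wy":0,"wz":0.0618,"dx":0.09,"dy":-0.107,"dz":0,"hand":0},{"wx":0,"wy":0,"wz":0.0618,"dx":0.09,"dy":-0.107,"dz":0,"hand":0},{"wx":0,"wy":0,"wz":0.0618,"dx":0.09,"dy":-0.107,"dz":0,"hand":0},{"wx":0,"wy":0,"wz":0.0618,"dx":0.09,"dy":-0.107,"dz":0,"hand":0},{"wx":0,"wy":0,"wz":0,"dx":0.09,"dy":-0.107,"dz":0,"hand":0}]'
python3 -c "
from plant import r
from h import *
need(r,np.array([.530,.190,.003]),down(.312))"
```

```text
clock: 0.93
tool_pos: [0.2058, 0.5741, 0.239]
eef_rot: [0.087, 0.996, 0.003, -0.003]
contact_force: [-0.5, 1.5, -0.7]
opening: 1.002
finger_force: 0.0
clock: 1.35
tool_pos: [0.3266, 0.4333, 0.2388]
eef_rot: [-0.156, 0.988, 0.0, 0.0]
contact_force: [0.4, -0.3, 0.6]
opening: 0.997
finger_force: 0.0
t 1.35 pos [0.3266 0.4333 0.2388] d [ 0.814 -0.973 -0.943] w [-0.    -0.    -0.001] F [ 0.4 -0.3  0.6] op 0.997 ff 0.0
```

```bash

python3 -m jog '[{"wx":0,"wy":0,"wz":0,"dx":0.1,"dy":-0.12,"dz":0,"hand":0},{"wx":0,"wy":0,"wz":0,"dx":0.1,"dy":-0.12,"dz":0,"hand":0},{"wx":0,"wy":0,"wz":0,"dx":0.1,"dy":-0.12,"dz":0,"hand":0},{"wx":0,"wy":0,"wz":0,"dx":0.1,"dy":-0.12,"dz":0,"hand":0},{"wx":0,"wy":0,"wz":0,"dx":0.1,"dy":-0.12,"dz":0,"hand":0}]'
python3 -m jog '[{"wx":0,"wy":0,"wz":0,"dx":0.1,"dy":-0.12,"dz":0,"hand":0},{"wx":0,"wy":0,"wz":0,"dx":0.1,"dy":-0.12,"dz":0,"hand":0},{"wx":0,"wy":0,"wz":0,"dx":0.1,"dy":-0.12,"dz":0,"hand":0},{"wx":0,"wy":0,"wz":0,"dx":0,"dy":0,"dz":-0.15,"hand":0},{"wx":0,"wy":0,"wz":0,"dx":0,"dy":0,"dz":-0.15,"hand":0}]'
python3 - <<'E'
from plant import r
from h import *
need(r,np.array([.530,.190,.003]),down(.312))
c=r.camera_info("wrist"); im=r.snapshot("wrist")
m=best_mask(r,"wrist","board_xl"); print([(x[0],x[1]) for x in m])
p,e=fit([(c,m[0][2])],lambda p:[board_pts(DIM["board_xl"],p)],(.53,.19,.312)); print(p,e)
im=im[:,:,::-1].copy();cv2.polylines(im,[cv2.convexHull(proj(c,board_pts(DIM["board_xl"],p)).astype(np.float32)).astype(int)],1,(0,255,0));cv2.imwrite("pics/w1.png",im)
E
```

```text
clock: 1.77
tool_pos: [0.4517, 0.2831, 0.2389]
eef_rot: [-0.153, 0.988, 0.0, 0.0]
contact_force: [1.2, 0.8, -0.0]
opening: 1.002
finger_force: 0.0
clock: 2.18
tool_pos: [0.5297, 0.1919, 0.1645]
eef_rot: [-0.15, 0.989, 0.0, 0.003]
contact_force: [-0.1, 0.5, -0.5]
opening: 1.003
finger_force: 0.0
t 2.18 pos [0.5297 0.1919 0.1645] d [ 0.001 -0.008 -0.646] w [-0.001  0.003  0.006] F [-0.1  0.5 -0.5] op 1.003 ff 0.0
[(0.75, [281.0, 134.6, 350.0, 293.9])]
[0.53041439 0.18875691 0.30126647] 0.016759513349900446
```

View pics/w1.png

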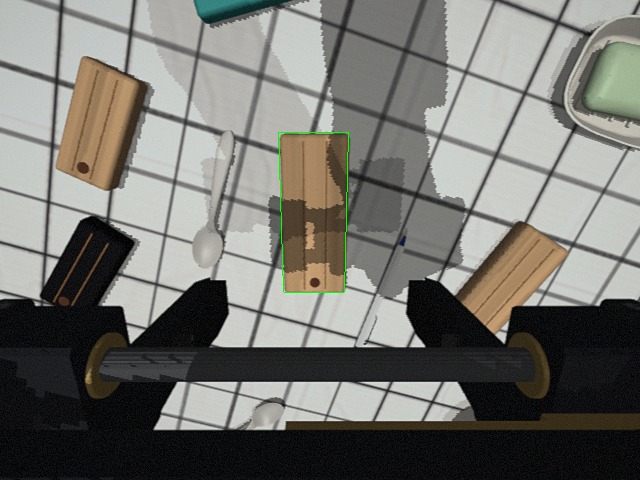

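```bash

python3 -m jog '[{"wx":0,"wy":0,"wz":0,"dx":0.002,"dy":-0.012,"dz":-0.15,"hand":0.1},{"wx":0,"wy":0,"wz":0,"dx":0,"dy":0,"dz":-0.15,"hand":0.1},{"wx":0,"wy":0,"wz":0,"dx":0,"dy":0,"dz":-0.15,"hand":0.1},{"wx":0,"wy":0,"wz":0,"dx":0,"dy":0,"dz":-0.12,"hand":0.1},{"wx":0,"wy":0,"wz":0,"dx":0,"dy":0,"dz":-0.07,"hand":0.1}]'
python3 -m jog '[{"wx":0,"wy":0,"wz":0,"dx":0,"dy":0,"dz":0,"hand":1},{"wx":0,"wy":0,"wz":0,"dx":0,"dy":0,"dz":0,"hand":1},{"wx":0,"wy":0,"wz":0,"dx":0,"dy":0,"dz":0,"hand":1},{"wx":0,"wy":0,"wz":0,"dx":0,"dy":0,"dz":0,"hand":1},{"wx":0,"wy":0,"wz":0,"dx":0,"dy":0,"dz":0,"hand":1}]' 30
python3 -c "
from plant import r
from h import *
need(r,np.array([.530,.189,.003]),down(.301))
p,R=bedpose(.08,0,.12); print(p); need(r,p,R)"
```

```text
clock: 2.7
tool_pos: [0.5256, 0.1926, 0.0025]
eef_rot: [-0.154, 0.988, -0.0, -0.001]
contact_force: [-0.4, -0.1, 0.8]
opening: 0.901
finger_force: 0.0
clock: 3.12
tool_pos: [0.5271, 0.1925, 0.0055]
eef_rot: [-0.154, 0.988, 0.001, 0.001]
contact_force: [-0.2, 0.5, 6.6]
opening: 0.678
finger_force: 30.0
t 3.12 pos [0.5271 0.1925 0.0055] d [ 0.012 -0.014 -0.01 ] w [-0.001  0.001 -0.004] F [-0.2  0.5  6.6] op 0.678 ff 30.0
[ 0.52774986 -0.36711408  0.16884193]
t 3.12 pos [0.5271 0.1925 0.0055] d [ 0.003 -2.238  0.653] w [ 0.019 -0.155 -0.184] F [-0.2  0.5  6.6] op 0.678 ff 30.0
```

```bash

python3 -m jog '[{"wx":0,"wy":0,"wz":0,"dx":0,"dy":0,"dz":0.08,"hand":1},{"wx":0,"wy":0,"wz":0,"dx":0,"dy":0,"dz":0.15,"hand":1},{"wx":0,"wy":0,"wz":0,"dx":0,"dy":-0.05,"dz":0.15,"hand":1},{"wx":0,"wy":0,"wz":0,"dx":0,"dy":-0.1,"dz":0.1,"hand":1},{"wx":0,"wy":0,"wz":0,"dx":0,"dy":-0.15,"dz":0.05,"hand":1}]'
python3 -m jog '[{"wx":0.005,"wy":-0.039,"wz":-0.046,"dx":0,"dy":-0.15,"dz":0.05,"hand":1},{"wx":0.005,"wy":-0.039,"wz":-0.046,"dx":0,"dy":-0.15,"dz":0.05,"hand":1},{"wx":0.005,"wy":-0.039,"wz":-0.046,"dx":0,"dy":-0.15,"dz":0.05,"hand":1},{"wx":0.005,"wy":-0.039,"wz":-0.046,"dx":0,"dy":-0.15,"dz":0,"hand":1},{"wx":0,"wy":0,"wz":0,"dx":0,"dy":-0.16,"dz":0,"hand":1}]'
python3 -m jog '[{"wx":0,"wy":0,"wz":0,"dx":0,"dy":-0.16,"dz":0,"hand":1},{"wx":0,"wy":0,"wz":0,"dx":0,"dy":-0.16,"dz":0,"hand":1},{"wx":0,"wy":0,"wz":0,"dx":0,"dy":-0.16,"dz":0,"hand":1},{"wx":0,"wy":0,"wz":0,"dx":0,"dy":-0.16,"dz":0,"hand":1},{"wx":0,"wy":0,"wz":0,"dx":0,"dy":-0.16,"dz":0,"hand":1}]'
python3 -c "
from plant import r
from h import *
p,R=bedpose(.08,0,.12); need(r,p,R)"
```

```text
clock: 3.53
tool_pos: [0.5279, 0.121, 0.1407]
eef_rot: [-0.157, 0.988, 0.002, 0.004]
contact_force: [0.6, 0.1, -1.6]
opening: 0.679
finger_force: 30.0
clock: 3.95
tool_pos: [0.5296, -0.0473, 0.1766]
eef_rot: [0.001, 0.991, -0.007, 0.137]
contact_force: [-0.3, 1.6, -0.6]
opening: 0.676
finger_force: 30.0
clock: 4.37
tool_pos: [0.5293, -0.2561, 0.176]
eef_rot: [0.004, 0.991, -0.009, 0.136]
contact_force: [1.2, 0.6, -1.4]
opening: 0.68
finger_force: 30.0
t 4.37 pos [ 0.5293 -0.2561  0.176 ] d [-0.006 -0.444 -0.028] w [ 0.008 -0.021 -0.026] F [ 1.2  0.6 -1.4] op 0.68 ff 30.0
```

```bash

python3 - <<'E'
from plant import r
from h import *
c=r.camera_info("wrist"); im=r.snapshot("wrist")
m=best_mask(r,"wrist","stand_bed"); print([(x[0],x[1]) for x in m])
im=im[:,:,::-1].copy()
for P in stand_parts(ST): cv2.polylines(im,[cv2.convexHull(proj(c,P).astype(np.float32)).astype(int)],1,(0,255,0))
if m:
    p,e=fit([(c,m[0][2])],stand_parts,ST); print(p,e)
    for P in stand_parts(p): cv2.polylines(im,[cv2.convexHull(proj(c,P).astype(np.float32)).astype(int)],1,(0,0,255))
cv2.imwrite("pics/w2.png",im)
E
```

```text
[(0.7, [47.5, 105.9, 245.4, 320.1])]
[ 0.48968524 -0.36642064 -0.0609491 ] 0.10415003396789657
```

View pics/w2.png

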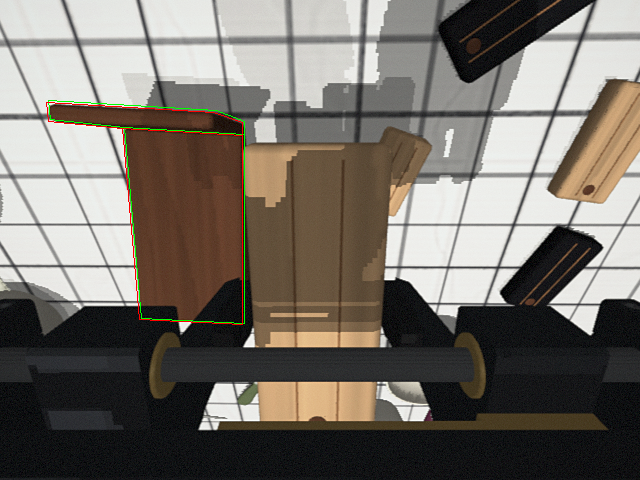

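```bash
sed -i 's/^ST=.*/ST=[.4892,-.3655,-.0615]/' h.py
python3 -m jog '[{"wx":0.004,"wy":-0.01,"wz":-0.013,"dx":0,"dy":-0.15,"dz":-0.005,"hand":1},{"wx":0.004,"wy":-0.01,"wz":-0.013,"dx":0,"dy":-0.15,"dz":-0.005,"hand":1},{"wx":0,"wy":0,"wz":0,"dx":0,"dy":-0.12,"dz":0,"hand":1},{"wx":0,"wy":0,"wz":0,"dx":0,"dy":-0.03,"dz":0,"hand":1},{"wx":0,"wy":0,"wz":0,"dx":0,"dy":0,"dz":0,"hand":1}]'
python3 -c "
from plant import r
from h import *
for a in ((.085,0,.12),(.085,0,.04),(.082,0,.012),(.074,0,.0055)):
  p,R=bedpose(*a); need(r,p,R)"
```

```text
clock: 4.88
tool_pos: [0.5284, -0.3704, 0.1724]
eef_rot: [0.034, 0.987, -0.006, 0.155]
contact_force: [0.4, 0.9, -0.4]
opening: 0.68
finger_force: 30.0
t 4.88 pos [ 0.5284 -0.3704  0.1724] d [ 0.018  0.009 -0.008] w [ 0.001 -0.002  0.003] F [ 0.4  0.9 -0.4] op 0.68 ff 30.0
t 4.88 pos [ 0.5284 -0.3704  0.1724] d [ 0.117  0.003 -0.312] w [ 0.001 -0.002  0.003] F [ 0.4  0.9 -0.4] op 0.68 ff 30.0
t 4.88 pos [ 0.5284 -0.3704  0.1724] d [ 0.14   0.001 -0.422] w [ 0.001 -0.002  0.003] F [ 0.4  0.9 -0.4] op 0.68 ff 30.0
t 4.88 pos [ 0.5284 -0.3704  0.1724] d [ 0.118  0.003 -0.457] w [ 0.001 -0.002  0.003] F [ 0.4  0.9 -0.4] op 0.68 ff 30.0
```

Down to just above the bed, then measure.

```bash
python3 -m jog '[{"wx":0.001,"wy":-0.002,"wz":0.003,"dx":0.045,"dy":0.004,"dz":-0.1,"hand":1},{"wx":0,"wy":0,"wz":0,"dx":0.036,"dy":0,"dz":-0.11,"hand":1},{"wx":0,"wy":0,"wz":0,"dx":0.036,"dy":0,"dz":-0.1,"hand":1},{"wx":0,"wy":0,"wz":0,"dx":0.023,"dy":-0.002,"dz":-0.08,"hand":1},{"wx":0,"wy":0,"wz":0,"dx":0,"dy":0,"dz":-0.02,"hand":1}]'
python3 -c "
from plant import r
from h import *
for a in ((.082,0,.0065),(.073,0,.0065),):
  p,R=bedpose(*a); need(r,p,R)"
```

```text
clock: 5.3
tool_pos: [0.5654, -0.3616, 0.0676]
eef_rot: [0.026, 0.988, -0.001, 0.155]
contact_force: [-0.0, -0.5, -0.1]
opening: 0.681
finger_force: 30.0
t 5.3 pos [ 0.5654 -0.3616  0.0676] d [-0.001 -0.034 -0.024] w [-0.003 -0.001 -0.005] F [-0.  -0.5 -0.1] op 0.681 ff 30.0
t 5.3 pos [ 0.5654 -0.3616  0.0676] d [-0.035 -0.032 -0.035] w [-0.003 -0.001 -0.005] F [-0.  -0.5 -0.1] op 0.681 ff 30.0
```

```bash
python3 -m jog '[{"wx":-0.003,"wy":-0.001,"wz":-0.005,"dx":0,"dy":-0.032,"dz":-0.01,"hand":1},{"wx":0,"wy":0,"wz":0,"dx":0,"dy":0,"dz":0,"hand":1},{"wx":0,"wy":0,"wz":0,"dx":0,"dy":0,"dz":0,"hand":1}]'
python3 -c "
from plant import r
from h import *
for a in ((.082,0,.0055),(.073,0,.0055),):
  p,R=bedpose(*a); need(r,p,R)"
```

```text
clock: 5.55
tool_pos: [0.5651, -0.3745, 0.069]
eef_rot: [0.032, 0.987, -0.008, 0.158]
contact_force: [-0.1, -0.6, -1.5]
opening: 0.682
finger_force: 30.0
t 5.55 pos [ 0.5651 -0.3745  0.069 ] d [ 0.001  0.017 -0.034] w [0.003 0.002 0.002] F [-0.1 -0.6 -1.5] op 0.682 ff 30.0
t 5.55 pos [ 0.5651 -0.3745  0.069 ] d [-0.033  0.019 -0.045] w [0.003 0.002 0.002] F [-0.1 -0.6 -1.5] op 0.682 ff 30.0
```

```bash
for i in 1 2 3 4; do python3 -m jog '[{"wx":0,"wy":0,"wz":0,"dx":0,"dy":0,"dz":0,"hand":1}]' | grep -E "pos|rot"; done
```

```text
tool_pos: [0.5653, -0.3744, 0.0692]
eef_rot: [0.032, 0.987, -0.007, 0.159]
tool_pos: [0.5653, -0.3743, 0.0689]
eef_rot: [0.032, 0.987, -0.007, 0.159]
tool_pos: [0.5651, -0.3741, 0.0685]
eef_rot: [0.032, 0.987, -0.007, 0.158]
tool_pos: [0.565, -0.374, 0.0681]
eef_rot: [0.032, 0.987, -0.007, 0.158]
```

```bash
python3 -m jog '[{"wx":0.003,"wy":0.002,"wz":0.002,"dx":0,"dy":0.014,"dz":-0.01,"hand":1},{"wx":0,"wy":0,"wz":0,"dx":0,"dy":0,"dz":-0.01,"hand":1},{"wx":0,"wy":0,"wz":0,"dx":0,"dy":0,"dz":-0.01,"hand":1},{"wx":0,"wy":0,"wz":0,"dx":0,"dy":0,"dz":0,"hand":1},{"wx":0,"wy":0,"wz":0,"dx":0,"dy":0,"dz":0,"hand":1}]'
python3 -c "
from plant import r
from h import *
for a in ((.082,0,.0055),(.073,0,.0055),):
  p,R=bedpose(*a); need(r,p,R)"
```

```text
clock: 6.3
tool_pos: [0.5652, -0.3699, 0.0606]
eef_rot: [0.031, 0.987, -0.004, 0.156]
contact_force: [-4.1, 1.5, 6.0]
opening: 0.676
finger_force: 30.0
t 6.3 pos [ 0.5652 -0.3699  0.0606] d [ 0.001 -0.001 -0.   ] w [-0.001 -0.    -0.   ] F [-4.1  1.5  6. ] op 0.676 ff 30.0
t 6.3 pos [ 0.5652 -0.3699  0.0606] d [-0.034  0.001 -0.011] w [-0.001 -0.    -0.   ] F [-4.1  1.5  6. ] op 0.676 ff 30.0
```

```bash
python3 -m jog '[{"wx":0,"wy":0,"wz":0,"dx":-0.01,"dy":0,"dz":-0.003,"hand":1},{"wx":0,"wy":0,"wz":0,"dx":-0.01,"dy":0,"dz":-0.003,"hand":1},{"wx":0,"wy":0,"wz":0,"dx":-0.008,"dy":0.001,"dz":-0.0025,"hand":1},{"wx":0,"wy":0,"wz":0,"dx":-0.004,"dy":0,"dz":-0.001,"hand":1},{"wx":0,"wy":0,"wz":0,"dx":0,"dy":0,"dz":0,"hand":1}]' | grep -E "pos|force"
for i in 1 2; do python3 -m jog '[{"wx":0,"wy":0,"wz":0,"dx":-0.004,"dy":0,"dz":-0.001,"hand":1},{"wx":0,"wy":0,"wz":0,"dx":0,"dy":0,"dz":0,"hand":1}]'| grep -E "pos|force";done
python3 -c "
from plant import r
from h import *
for a in ((.073,0,.0055),):
  p,R=bedpose(*a); need(r,p,R)"
```

```text
tool_pos: [0.5576, -0.3702, 0.0582]
contact_force: [0.3, 0.9, 6.2]
finger_force: 30.0
tool_pos: [0.5566, -0.3702, 0.0579]
contact_force: [0.1, -0.4, 4.9]
finger_force: 30.0
tool_pos: [0.5565, -0.3701, 0.0578]
contact_force: [3.4, -0.2, 4.5]
finger_force: 30.0
t 7.05 pos [ 0.5565 -0.3701  0.0578] d [ 0.001  0.002 -0.   ] w [-0.001  0.001 -0.   ] F [ 3.4 -0.2  4.5] op 0.676 ff 30.0
```

```bash
python3 -m jog '[{"wx":0,"wy":0,"wz":0,"dx":-0.008,"dy":0,"dz":-0.002,"hand":1},{"wx":0,"wy":0,"wz":0,"dx":0,"dy":0,"dz":0,"hand":1}]'| grep -E "pos|force"
python3 -m jog '[{"wx":0,"wy":0,"wz":0,"dx":0,"dy":0,"dz":0,"hand":0.15},{"wx":0,"wy":0,"wz":0,"dx":0,"dy":0,"dz":0,"hand":0.15},{"wx":0,"wy":0,"wz":0,"dx":0,"dy":0,"dz":0,"hand":0.15},{"wx":0,"wy":0,"wz":0,"dx":-0.01,"dy":0,"dz":0.03,"hand":0.15},{"wx":0,"wy":0,"wz":0,"dx":-0.03,"dy":0.002,"dz":0.092,"hand":0.15}]'
python3 -m jog '[{"wx":0,"wy":0,"wz":0,"dx":-0.04,"dy":0.003,"dz":0.123,"hand":0},{"wx":0,"wy":0,"wz":0,"dx":-0.04,"dy":0.003,"dz":0.123,"hand":0},{"wx":0,"wy":0,"wz":0,"dx":0,"dy":0.003,"dz":0.1,"hand":0},{"wx":0,"wy":0,"wz":0,"dx":0,"dy":0,"dz":0,"hand":0}]'
cat > stack.py <<'E'
import sys
from plant import r
from h import *
k=int(sys.argv[1]); cam=sys.argv[2] if len(sys.argv)>2 else "wrist"; c=r.camera_info(cam); im=r.snapshot(cam)[:,:,::-1].copy()
Rm=Ro.from_euler("z",ST[2])*Ro.from_euler("y",-S)
for i,n in enumerate(list(DIM)[:k]):
    L,W=DIM[n]; P=board_pts((L,W),(L/2,0,0),.02*i)
    cv2.polylines(im,[cv2.convexHull(proj(c,Rm.apply(P)+[ST[0],ST[1],.03]).astype(np.float32)).astype(int)],1,(0,255,0))
    if i==k-1:
        for m in best_mask(r,cam,n):
            try: p,e=fit([(c,m[2])],lambda p:[Rm.apply(board_pts((L,W),p,.02*i))+[ST[0],ST[1],.03]],(L/2,0,0),(.005,.005,.05)); print(n,m[0],(p-[L/2,0,0]).round(4),round(e,3))
            except Exception as ex: print(ex)
cv2.imwrite(sys.argv[3] if len(sys.argv)>3 else "pics/st%d.png"%k,im)
E
python3 stack.py 1; python3 stack.py 1 top pics/xx.png
python3 -c "
from plant import r
from h import *
need(r,np.array([.542,.388,.2]),down(-.27))"
```

```text
tool_pos: [0.5563, -0.3699, 0.0579]
contact_force: [7.6, -0.8, 2.4]
finger_force: 30.0
clock: 7.63
tool_pos: [0.541, -0.3682, 0.0844]
eef_rot: [0.03, 0.988, -0.002, 0.153]
contact_force: [0.1, -0.3, 0.2]
opening: 0.851
finger_force: 0.0
clock: 7.97
tool_pos: [0.5241, -0.3687, 0.1789]
eef_rot: [0.031, 0.987, -0.006, 0.159]
contact_force: [1.5, 0.0, -0.4]
opening: 0.998
finger_force: 0.0
board_xl 0.92 [ 0.0001 -0.0007  0.0017] 0.015
board_xl 0.95 [-0.0007 -0.0002  0.0081] 0.519
t 8.17 pos [ 0.5217 -0.3673  0.1725] d [0.081 3.021 0.11 ] w [ 0.024  0.154 -0.103] F [ 0.1 -1.5  0.8] op 0.999 ff 0.0
```

View pics/st1.png

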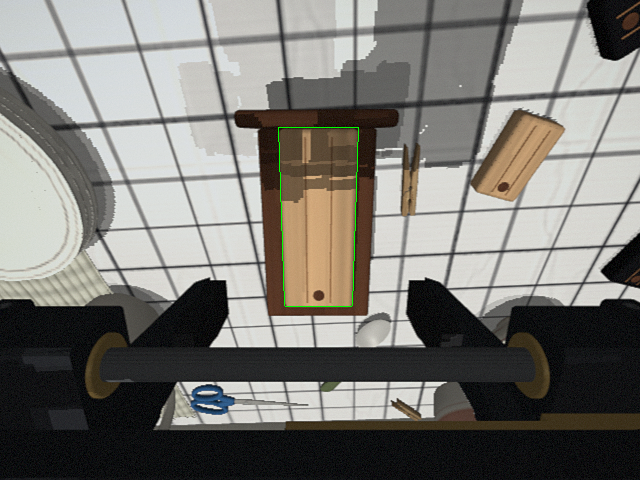

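XL lies centred and against the stop, within 1 mm of the model. Next is board_l.

```bash

python3 -m jog '[{"wx":0,"wy":0,"wz":0,"dx":0,"dy":0.08,"dz":0.06,"hand":0},{"wx":0.006,"wy":0.038,"wz":-0.026,"dx":0.004,"dy":0.15,"dz":0.05,"hand":0},{"wx":0.006,"wy":0.038,"wz":-0.026,"dx":0.004,"dy":0.15,"dz":0,"hand":0},{"wx":0.006,"wy":0.038,"wz":-0.026,"dx":0.004,"dy":0.15,"dz":0,"hand":0},{"wx":0.006,"wy":0.038,"wz":-0.026,"dx":0.004,"dy":0.15,"dz":0,"hand":0}]' | grep pos
for i in 1 2; do python3 -m jog '[{"wx":0,"wy":0,"wz":0,"dx":0.005,"dy":0.16,"dz":0,"hand":0},{"wx":0,"wy":0,"wz":0,"dx":0.005,"dy":0.16,"dz":0,"hand":0},{"wx":0,"wy":0,"wz":0,"dx":0.005,"dy":0.16,"dz":0,"hand":0},{"wx":0,"wy":0,"wz":0,"dx":0.005,"dy":0.16,"dz":0,"hand":0},{"wx":0,"wy":0,"wz":0,"dx":0.005,"dy":0.16,"dz":0,"hand":0}]' | grep pos;done
python3 -m jog '[{"wx":0,"wy":0,"wz":0,"dx":0.003,"dy":0.16,"dz":0,"hand":0},{"wx":0,"wy":0,"wz":0,"dx":0.003,"dy":0.16,"dz":0,"hand":0},{"wx":0,"wy":0,"wz":0,"dx":0.003,"dy":0.16,"dz":0,"hand":0},{"wx":0,"wy":0,"wz":0,"dx":0.003,"dy":0.16,"dz":0,"hand":0}]' | grep pos
python3 -c "
from plant import r
from h import *
need(r,np.array([.5415,.388,.003]),down(-.27))"
```

```text
tool_pos: [0.5261, -0.1954, 0.2005]
tool_pos: [0.5321, 0.0044, 0.1996]
tool_pos: [0.5384, 0.2041, 0.1995]
tool_pos: [0.5414, 0.364, 0.1992]
t 9.75 pos [0.5414 0.364  0.1992] d [ 0.     0.096 -0.785] w [0.003 0.002 0.   ] F [1.3 0.2 0.2] op 1.001 ff 0.0
```

```bash
cat > wl.py <<'E'
import sys
from plant import r
from h import *
n=sys.argv[1]; g=eval(sys.argv[2])
c=r.camera_info("wrist"); r.snapshot("wrist"); b=None
for m in best_mask(r,"wrist",n):
    if abs((m[1][0]+m[1][2])/2-320)<120:
        p,e=fit([(c,m[2])],lambda p:[board_pts(DIM[n],p)],g); print(m[0],p.round(4),round(e,3))
        if b is None or e<b[1]: b=(p,e)
p=b[0]; need(r,np.array([p[0],p[1],.003]),down(p[2]))
E
python3 -m jog '[{"wx":0.003,"wy":0.002,"wz":0,"dx":0,"dy":0.07,"dz":-0.1,"hand":0.1},{"wx":0,"wy":0,"wz":0,"dx":0,"dy":0.02,"dz":-0.1,"hand":0.1},{"wx":0,"wy":0,"wz":0,"dx":0,"dy":0,"dz":0,"hand":0.1},{"wx":0,"wy":0,"wz":0,"dx":0,"dy":0,"dz":0,"hand":0.1}]' | grep pos
python3 wl.py board_l '(.5415,.388,-.27)'
```

```text
tool_pos: [0.5411, 0.3837, 0.1485]
0.63 [ 0.5431  0.387  -0.2606] 0.027
t 10.18 pos [0.5431 0.384  0.1515] d [ 0.     0.012 -0.594] w [-0.001  0.001  0.006] F [0.2 0.5 0.5] op 0.899 ff 0.0
```

```bash

python3 -m jog '[{"wx":0,"wy":0,"wz":0.006,"dx":0,"dy":0.01,"dz":-0.15,"hand":0.1},{"wx":0,"wy":0,"wz":0,"dx":0,"dy":0,"dz":-0.15,"hand":0.1},{"wx":0,"wy":0,"wz":0,"dx":0,"dy":0,"dz":-0.15,"hand":0.1},{"wx":0,"wy":0,"wz":0,"dx":0,"dy":0,"dz":-0.11,"hand":0.1},{"wx":0,"wy":0,"wz":0,"dx":0,"dy":0,"dz":-0.025,"hand":0.1}]' | grep -E "pos|force"
python3 -m jog '[{"wx":0,"wy":0,"wz":0,"dx":0,"dy":0,"dz":0,"hand":0.1},{"wx":0,"wy":0,"wz":0,"dx":0,"dy":0,"dz":0,"hand":0.1}]' | grep -E "pos|force"
python3 -c "
from plant import r
from h import *
need(r,np.array([.5431,.387,.003]),down(-.2606))"
```

```text
tool_pos: [0.5415, 0.3844, 0.0016]
contact_force: [-0.4, -0.3, -1.7]
finger_force: 0.0
tool_pos: [0.5439, 0.3882, 0.007]
contact_force: [-0.4, 0.3, 0.8]
finger_force: 0.0
t 10.77 pos [0.5439 0.3882 0.007 ] d [-0.003 -0.005 -0.016] w [-0.003  0.002  0.   ] F [-0.4  0.3  0.8] op 0.899 ff 0.0
```

```bash

python3 -m jog '[{"wx":-0.003,"wy":0.002,"wz":0,"dx":-0.003,"dy":-0.005,"dz":-0.014,"hand":0.1},{"wx":0,"wy":0,"wz":0,"dx":0,"dy":0,"dz":0,"hand":1},{"wx":0,"wy":0,"wz":0,"dx":0,"dy":0,"dz":0,"hand":1},{"wx":0,"wy":0,"wz":0,"dx":0,"dy":0,"dz":0,"hand":1},{"wx":0,"wy":0,"wz":0,"dx":0,"dy":0,"dz":0,"hand":1}]' | grep -E "pos|force|open"
python3 -m jog '[{"wx":0,"wy":0,"wz":0,"dx":0,"dy":0,"dz":0,"hand":1},{"wx":0,"wy":0,"wz":0,"dx":0,"dy":0,"dz":0,"hand":1}]' | grep -E "pos|force|open"
python3 -c "
from plant import r
from h import *
need(r,np.array([.5431,.387,.003]),down(-.2606))
p,R=bedpose(.075,0,.14); need(r,p,R)"
```

```text
tool_pos: [0.5421, 0.3867, 0.0021]
contact_force: [0.4, 1.3, 0.2]
opening: 0.623
finger_force: 0.1
tool_pos: [0.5421, 0.3867, 0.0021]
contact_force: [0.1, -0.3, 5.4]
opening: 0.608
finger_force: 30.0
t 11.35 pos [0.5421 0.3867 0.0021] d [0.004 0.001 0.004] w [ 0.001 -0.001 -0.   ] F [ 0.1 -0.3  5.4] op 0.608 ff 30.0
t 11.35 pos [0.5421 0.3867 0.0021] d [-0.099 -3.016  0.737] w [-0.024 -0.156  0.098] F [ 0.1 -0.3  5.4] op 0.608 ff 30.0
```

```bash

python3 -m jog '[{"wx":0,"wy":0,"wz":0,"dx":0,"dy":0,"dz":0.08,"hand":1},{"wx":0,"wy":0,"wz":0,"dx":0,"dy":0,"dz":0.15,"hand":1},{"wx":0,"wy":0,"wz":0,"dx":0,"dy":-0.05,"dz":0.15,"hand":1},{"wx":0,"wy":0,"wz":0,"dx":0,"dy":-0.08,"dz":0.14,"hand":1},{"wx":0,"wy":0,"wz":0,"dx":0,"dy":-0.09,"dz":0.13,"hand":1}]' | grep -E "pos|open"
python3 -m jog '[{"wx":-0.006,"wy":-0.039,"wz":0.025,"dx":-0.006,"dy":-0.14,"dz":0.06,"hand":1},{"wx":-0.006,"wy":-0.039,"wz":0.025,"dx":-0.006,"dy":-0.14,"dz":0.03,"hand":1},{"wx":-0.006,"wy":-0.039,"wz":0.025,"dx":-0.006,"dy":-0.15,"dz":0,"hand":1},{"wx":-0.006,"wy":-0.039,"wz":0.025,"dx":-0.006,"dy":-0.15,"dz":0,"hand":1},{"wx":0,"wy":0,"wz":0,"dx":-0.006,"dy":-0.16,"dz":0,"hand":1}]' | grep -E "pos|open"
for i in 1 2; do python3 -m jog '[{"wx":0,"wy":0,"wz":0,"dx":-0.006,"dy":-0.16,"dz":0,"hand":1},{"wx":0,"wy":0,"wz":0,"dx":-0.006,"dy":-0.16,"dz":0,"hand":1},{"wx":0,"wy":0,"wz":0,"dx":-0.006,"dy":-0.16,"dz":0,"hand":1},{"wx":0,"wy":0,"wz":0,"dx":-0.006,"dy":-0.16,"dz":0,"hand":1},{"wx":0,"wy":0,"wz":0,"dx":-0.006,"dy":-0.16,"dz":0,"hand":1}]' | grep pos;done
python3 -c "
from plant import r
from h import *
p,R=bedpose(.075,0,.14); need(r,p,R)"
```

```text
tool_pos: [0.5411, 0.3322, 0.1656]
opening: 0.609
tool_pos: [0.5303, 0.1493, 0.1862]
opening: 0.607
tool_pos: [0.5269, -0.0529, 0.1862]
tool_pos: [0.5191, -0.2535, 0.1863]
t 13.02 pos [ 0.5191 -0.2535  0.1863] d [-0.007 -0.455  0.   ] w [ 0.    -0.002  0.   ] F [ 1.7  0.2 -2. ] op 0.609 ff 30.0
```

```bash

python3 -m jog '[{"wx":0,"wy":0,"wz":0,"dx":-0.004,"dy":-0.15,"dz":0,"hand":1},{"wx":0,"wy":0,"wz":0,"dx":-0.003,"dy":-0.15,"dz":0,"hand":1},{"wx":0,"wy":0,"wz":0,"dx":0,"dy":-0.1,"dz":0,"hand":1},{"wx":0,"wy":0,"wz":0,"dx":0,"dy":-0.055,"dz":0,"hand":1},{"wx":0,"wy":0,"wz":0,"dx":0,"dy":0,"dz":0,"hand":1}]' | grep pos
python3 -m jog '[{"wx":0,"wy":0,"wz":0,"dx":0,"dy":0,"dz":0,"hand":1},{"wx":0,"wy":0,"wz":0,"dx":0,"dy":0,"dz":0,"hand":1}]' | grep pos
python3 -c "
from plant import r
from h import *
for a in ((.072,0,.14),(.072,0,.028)): p,R=bedpose(*a); need(r,p,R)"
```

```text
tool_pos: [0.5163, -0.3704, 0.185]
tool_pos: [0.5183, -0.3631, 0.1862]
t 13.6 pos [ 0.5183 -0.3631  0.1862] d [-0.016 -0.016 -0.003] w [-0.    -0.002 -0.001] F [-0.6  0.3 -0.7] op 0.608 ff 30.0
t 13.6 pos [ 0.5183 -0.3631  0.1862] d [ 0.122 -0.024 -0.429] w [-0.    -0.002 -0.001] F [-0.6  0.3 -0.7] op 0.608 ff 30.0
```

```bash

python3 -m jog '[{"wx":0,"wy":-0.002,"wz":-0.001,"dx":0.03,"dy":-0.02,"dz":-0.1,"hand":1},{"wx":0,"wy":0,"wz":0,"dx":0.032,"dy":0,"dz":-0.11,"hand":1},{"wx":0,"wy":0,"wz":0,"dx":0.03,"dy":0,"dz":-0.1,"hand":1},{"wx":0,"wy":0,"wz":0,"dx":0.02,"dy":0,"dz":-0.07,"hand":1},{"wx":0,"wy":0,"wz":0,"dx":0.01,"dy":0,"dz":-0.035,"hand":1}]' | grep pos
python3 -m jog '[{"wx":0,"wy":0,"wz":0,"dx":0,"dy":0,"dz":0,"hand":1},{"wx":0,"wy":0,"wz":0,"dx":0,"dy":0,"dz":0,"hand":1}]' | grep -E "pos|force"
python3 -c "
from plant import r
from h import *
for a in ((.072,0,.022),(.0615,0,.022)): p,R=bedpose(*a); need(r,p,R)"
```

```text
tool_pos: [0.5491, -0.3667, 0.0805]
tool_pos: [0.5493, -0.3687, 0.0831]
contact_force: [-0.5, 0.3, -0.5]
finger_force: 30.0
t 14.18 pos [ 0.5493 -0.3687  0.0831] d [ 0.006 -0.002 -0.04 ] w [0. 0. 0.] F [-0.5  0.3 -0.5] op 0.611 ff 30.0
t 14.18 pos [ 0.5493 -0.3687  0.0831] d [-0.034  0.    -0.053] w [0. 0. 0.] F [-0.5  0.3 -0.5] op 0.611 ff 30.0
```

```bash
python3 -m jog '[{"wx":0,"wy":0,"wz":0,"dx":0.006,"dy":-0.002,"dz":-0.015,"hand":1},{"wx":0,"wy":0,"wz":0,"dx":0,"dy":0,"dz":-0.015,"hand":1},{"wx":0,"wy":0,"wz":0,"dx":0,"dy":0,"dz":-0.01,"hand":1},{"wx":0,"wy":0,"wz":0,"dx":0,"dy":0,"dz":0,"hand":1},{"wx":0,"wy":0,"wz":0,"dx":0,"dy":0,"dz":0,"hand":1}]' | grep -E "pos|force"
python3 -c "
from plant import r
from h import *
for a in ((.072,0,.022),(.0615,0,.022)): p,R=bedpose(*a); need(r,p,R)"
```

```text
tool_pos: [0.5504, -0.3711, 0.0732]
contact_force: [-0.9, -0.3, 2.0]
finger_force: 30.0
t 14.6 pos [ 0.5504 -0.3711  0.0732] d [ 0.002  0.007 -0.   ] w [0.001 0.001 0.001] F [-0.9 -0.3  2. ] op 0.607 ff 30.0
t 14.6 pos [ 0.5504 -0.3711  0.0732] d [-0.038  0.01  -0.013] w [0.001 0.001 0.001] F [-0.9 -0.3  2. ] op 0.607 ff 30.0
```

```bash
python3 -m jog '[{"wx":0.001,"wy":0.001,"wz":0.001,"dx":-0.01,"dy":0.006,"dz":-0.004,"hand":1},{"wx":0,"wy":0,"wz":0,"dx":-0.01,"dy":0.002,"dz":-0.003,"hand":1},{"wx":0,"wy":0,"wz":0,"dx":-0.008,"dy":0.001,"dz":-0.0025,"hand":1},{"wx":0,"wy":0,"wz":0,"dx":-0.006,"dy":0,"dz":-0.002,"hand":1},{"wx":0,"wy":0,"wz":0,"dx":0,"dy":0,"dz":0,"hand":1}]' | grep -E "pos|force"
for i in 1 2 3; do python3 -m jog '[{"wx":0,"wy":0,"wz":0,"dx":-0.005,"dy":0,"dz":-0.001,"hand":1},{"wx":0,"wy":0,"wz":0,"dx":0,"dy":0,"dz":0,"hand":1}]'| grep -E "pos|contact";done
python3 -c "
from plant import r
from h import *
for a in ((.0615,0,.022),):
  p,R=bedpose(*a); need(r,p,R)"
```

```text
tool_pos: [0.5427, -0.3684, 0.0707]
contact_force: [0.3, -0.1, 6.7]
finger_force: 30.0
tool_pos: [0.5412, -0.3682, 0.0703]
contact_force: [-0.0, 0.4, 7.0]
tool_pos: [0.5411, -0.3682, 0.0702]
contact_force: [3.4, -0.1, 4.7]
tool_pos: [0.5411, -0.3681, 0.0703]
contact_force: [6.2, -0.9, 3.7]
t 15.52 pos [ 0.5411 -0.3681  0.0703] d [-0.001 -0.002 -0.001] w [-0.001  0.002 -0.001] F [ 6.2 -0.9  3.7] op 0.609 ff 30.0
```

```bash
python3 -m jog '[{"wx":0,"wy":0,"wz":0,"dx":0,"dy":0,"dz":0,"hand":0.2},{"wx":0,"wy":0,"wz":0,"dx":0,"dy":0,"dz":0,"hand":0.2},{"wx":0,"wy":0,"wz":0,"dx":0,"dy":0,"dz":0,"hand":0.2},{"wx":0,"wy":0,"wz":0,"dx":-0.01,"dy":0,"dz":0.03,"hand":0.2},{"wx":0,"wy":0,"wz":0,"dx":-0.03,"dy":0.002,"dz":0.092,"hand":0.2}]' | grep -E "force|open"
python3 -m jog '[{"wx":0,"wy":0,"wz":0,"dx":-0.04,"dy":0.003,"dz":0.123,"hand":0},{"wx":0,"wy":0,"wz":0,"dx":-0.04,"dy":0.003,"dz":0.123,"hand":0},{"wx":0,"wy":0,"wz":0,"dx":0,"dy":0.003,"dz":0.08,"hand":0},{"wx":0,"wy":0,"wz":0,"dx":0,"dy":0,"dz":0,"hand":0}]'|grep pos
python3 stack.py 2
python3 -c "
from plant import r
from h import *
need(r,np.array([.5075,-.0097,.15]),down(-.147))"
```

```text
contact_force: [-0.3, -0.5, 0.4]
opening: 0.801
finger_force: 0.0
tool_pos: [0.5087, -0.3666, 0.1854]
board_l 0.87 [ 0.   0.  -0.3] 1.0
board_l 0.81 [ 0.   0.  -0.3] 1.0
board_l 0.77 [0.002  0.0002 0.0004] 0.027
board_l 0.71 [ 0.   0.  -0.3] 1.0
board_l 0.48 [ 0.   0.  -0.3] 1.0
t 16.37 pos [ 0.5073 -0.3661  0.1814] d [ 1.000e-03  1.425e+00 -1.260e-01] w [ 0.016  0.155 -0.042] F [-0.6  0.   0.1] op 1.001 ff 0.0
```

View pics/st2.png

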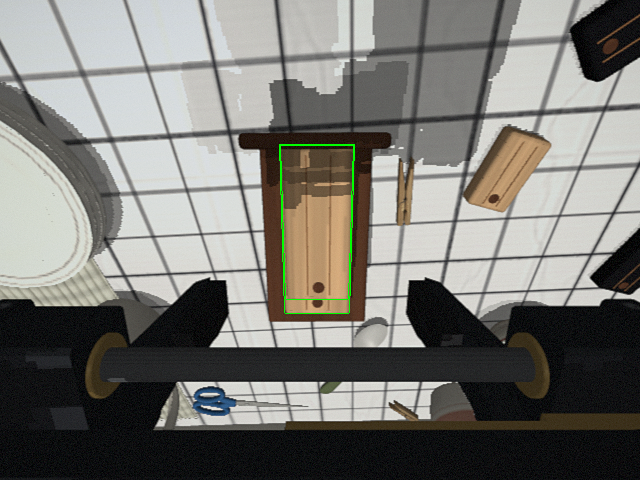

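Both boards are seated. Next is board_m.

```bash

python3 -m jog '[{"wx":0,"wy":0,"wz":0,"dx":0,"dy":0.08,"dz":0.06,"hand":0},{"wx":0.004,"wy":0.038,"wz":-0.01,"dx":0,"dy":0.15,"dz":0,"hand":0},{"wx":0.004,"wy":0.038,"wz":-0.01,"dx":0,"dy":0.15,"dz":0,"hand":0},{"wx":0.004,"wy":0.038,"wz":-0.01,"dx":0,"dy":0.15,"dz":0,"hand":0},{"wx":0.004,"wy":0.038,"wz":-0.01,"dx":0,"dy":0.15,"dz":0,"hand":0}]' | grep pos
python3 -m jog '[{"wx":0,"wy":0,"wz":0,"dx":0,"dy":0.15,"dz":0,"hand":0},{"wx":0,"wy":0,"wz":0,"dx":0,"dy":0.15,"dz":0,"hand":0},{"wx":0,"wy":0,"wz":0,"dx":0,"dy":0.15,"dz":0,"hand":0},{"wx":0,"wy":0,"wz":0,"dx":0,"dy":0.15,"dz":-0.02,"hand":0.15},{"wx":0,"wy":0,"wz":0,"dx":0,"dy":0.1,"dz":-0.1,"hand":0.15}]' | grep pos
python3 -m jog '[{"wx":0,"wy":0,"wz":0,"dx":0,"dy":0.04,"dz":-0.05,"hand":0.15},{"wx":0,"wy":0,"wz":0,"dx":0,"dy":0,"dz":0,"hand":0.15},{"wx":0,"wy":0,"wz":0,"dx":0,"dy":0,"dz":0,"hand":0.15}]' | grep pos
python3 wl.py board_m '(.5075,-.0097,-.147)'
```

```text
tool_pos: [0.5066, -0.1941, 0.1951]
tool_pos: [0.5093, -0.0161, 0.1673]
tool_pos: [0.5068, -0.0109, 0.1522]
0.89 [ 0.5081 -0.0108 -0.1528] 0.02
0.78 [ 0.5075 -0.0097 -0.447 ] 1.0
0.69 [ 0.5075 -0.0097 -0.447 ] 1.0
t 17.55 pos [ 0.5079 -0.0123  0.1533] d [ 0.001  0.006 -0.601] w [ 0.     0.003 -0.004] F [-0.1 -0.5 -0.4] op 0.855 ff 0.0
```

```bash

python3 -m jog '[{"wx":0,"wy":0.003,"wz":-0.004,"dx":0.001,"dy":0.006,"dz":-0.15,"hand":0.15},{"wx":0,"wy":0,"wz":0,"dx":0,"dy":0,"dz":-0.15,"hand":0.15},{"wx":0,"wy":0,"wz":0,"dx":0,"dy":0,"dz":-0.15,"hand":0.15},{"wx":0,"wy":0,"wz":0,"dx":0,"dy":0,"dz":-0.11,"hand":0.15},{"wx":0,"wy":0,"wz":0,"dx":0,"dy":0,"dz":-0.025,"hand":0.15}]' | grep -E "pos|force"
python3 -m jog '[{"wx":0,"wy":0,"wz":0,"dx":0,"dy":0,"dz":0,"hand":0.15},{"wx":0,"wy":0,"wz":0,"dx":0,"dy":0,"dz":0,"hand":0.15}]' | grep -E "pos|force"
python3 -c "
from plant import r
from h import *
need(r,np.array([.5081,-.0108,.003]),down(-.1528))"
```

```text
tool_pos: [0.5068, -0.0112, 0.0042]
contact_force: [-0.7, -0.4, 0.4]
finger_force: 0.0
tool_pos: [0.5091, -0.0099, 0.0082]
contact_force: [0.4, 0.4, 0.6]
finger_force: 0.0
t 18.13 pos [ 0.5091 -0.0099  0.0082] d [-0.004 -0.004 -0.021] w [-0.     0.001 -0.   ] F [0.4 0.4 0.6] op 0.849 ff 0.0
```

```bash

python3 -m jog '[{"wx":0,"wy":0,"wz":0,"dx":-0.004,"dy":-0.004,"dz":-0.018,"hand":0.15},{"wx":0,"wy":0,"wz":0,"dx":0,"dy":0,"dz":0,"hand":1},{"wx":0,"wy":0,"wz":0,"dx":0,"dy":0,"dz":0,"hand":1},{"wx":0,"wy":0,"wz":0,"dx":0,"dy":0,"dz":0,"hand":1},{"wx":0,"wy":0,"wz":0,"dx":0,"dy":0,"dz":0,"hand":1}]' | grep -E "pos|force|open"
python3 -m jog '[{"wx":0,"wy":0,"wz":0,"dx":0,"dy":0,"dz":0,"hand":1},{"wx":0,"wy":0,"wz":0,"dx":0,"dy":0,"dz":0,"hand":1},{"wx":0,"wy":0,"wz":0,"dx":0,"dy":0,"dz":0,"hand":1}]' | grep -E "pos|force|open"
python3 -c "
from plant import r
from h import *
need(r,np.array([.5081,-.0108,.003]),down(-.1528))
p,R=bedpose(.06,0,.15); need(r,p,R)"
```

```text
tool_pos: [0.5076, -0.0102, 0.0033]
contact_force: [-0.3, 0.4, -0.9]
opening: 0.573
finger_force: 0.0
tool_pos: [0.5075, -0.0102, 0.0032]
contact_force: [-1.2, -1.2, 5.7]
opening: 0.544
finger_force: 30.0
t 18.8 pos [ 0.5075 -0.0102  0.0032] d [ 0.002 -0.003 -0.001] w [-0.     0.001 -0.001] F [-1.2 -1.2  5.7] op 0.544 ff 30.0
t 18.8 pos [ 0.5075 -0.0102  0.0032] d [-0.031 -1.424  0.752] w [-0.017 -0.155  0.044] F [-1.2 -1.2  5.7] op 0.544 ff 30.0
```

```bash

python3 -m jog '[{"wx":0,"wy":0,"wz":0,"dx":0,"dy":0,"dz":0.08,"hand":1},{"wx":0,"wy":0,"wz":0,"dx":0,"dy":0,"dz":0.15,"hand":1},{"wx":0,"wy":0,"wz":0,"dx":0,"dy":-0.05,"dz":0.15,"hand":1},{"wx":0,"wy":0,"wz":0,"dx":0,"dy":-0.07,"dz":0.14,"hand":1},{"wx":0,"wy":0,"wz":0,"dx":0,"dy":-0.07,"dz":0.14,"hand":1}]' | grep -E "pos|open"
python3 -m jog '[{"wx":-0.004,"wy":-0.039,"wz":0.011,"dx":-0.005,"dy":-0.14,"dz":0.06,"hand":1},{"wx":-0.004,"wy":-0.039,"wz":0.011,"dx":-0.005,"dy":-0.14,"dz":0.03,"hand":1},{"wx":-0.004,"wy":-0.039,"wz":0.011,"dx":-0.005,"dy":-0.15,"dz":0,"hand":1},{"wx":-0.004,"wy":-0.039,"wz":0.011,"dx":-0.005,"dy":-0.15,"dz":0,"hand":1},{"wx":0,"wy":0,"wz":0,"dx":-0.005,"dy":-0.16,"dz":0,"hand":1}]' | grep -E "pos|open"
python3 -m jog '[{"wx":0,"wy":0,"wz":0,"dx":-0.005,"dy":-0.15,"dz":0,"hand":1},{"wx":0,"wy":0,"wz":0,"dx":0,"dy":-0.15,"dz":0,"hand":1},{"wx":0,"wy":0,"wz":0,"dx":0,"dy":-0.12,"dz":0,"hand":1},{"wx":0,"wy":0,"wz":0,"dx":0,"dy":-0.06,"dz":0,"hand":1},{"wx":0,"wy":0,"wz":0,"dx":0,"dy":0,"dz":0,"hand":1}]' | grep pos
python3 -m jog '[{"wx":0,"wy":0,"wz":0,"dx":0,"dy":0,"dz":0,"hand":1},{"wx":0,"wy":0,"wz":0,"dx":0,"dy":0,"dz":0,"hand":1}]' | grep pos
python3 -c "
from plant import r
from h import *
for a in ((.06,0,.15),(.06,0,.05)): p,R=bedpose(*a); need(r,p,R)"
```

```text
tool_pos: [0.5066, -0.0577, 0.1693]
opening: 0.539
tool_pos: [0.4955, -0.2457, 0.1887]
opening: 0.539
tool_pos: [0.4977, -0.3682, 0.1888]
tool_pos: [0.4998, -0.3607, 0.1901]
t 20.22 pos [ 0.4998 -0.3607  0.1901] d [ 0.    -0.022  0.005] w [-0.002 -0.    -0.001] F [ 0.3  0.5 -1.3] op 0.542 ff 30.0
t 20.22 pos [ 0.4998 -0.3607  0.1901] d [ 0.124 -0.029 -0.376] w [-0.002 -0.    -0.001] F [ 0.3  0.5 -1.3] op 0.542 ff 30.0
```

```bash

python3 -m jog '[{"wx":-0.002,"wy":0,"wz":-0.001,"dx":0.033,"dy":-0.026,"dz":-0.1,"hand":1},{"wx":0,"wy":0,"wz":0,"dx":0.036,"dy":0,"dz":-0.11,"hand":1},{"wx":0,"wy":0,"wz":0,"dx":0.03,"dy":0,"dz":-0.09,"hand":1},{"wx":0,"wy":0,"wz":0,"dx":0.018,"dy":0,"dz":-0.05,"hand":1},{"wx":0,"wy":0,"wz":0,"dx":0.007,"dy":0,"dz":-0.016,"hand":1}]' | grep pos
python3 -m jog '[{"wx":0,"wy":0,"wz":0,"dx":0,"dy":0,"dz":0,"hand":1},{"wx":0,"wy":0,"wz":0,"dx":0,"dy":0,"dz":0,"hand":1}]' | grep -E "pos|force"
python3 -c "
from plant import r
from h import *
for a in ((.06,0,.0432),(.0495,0,.0432)): p,R=bedpose(*a); need(r,p,R)"
```

```text
tool_pos: [0.5311, -0.3656, 0.0968]
tool_pos: [0.5314, -0.3678, 0.0995]
contact_force: [-1.0, -0.3, -0.7]
finger_force: 30.0
t 20.8 pos [ 0.5314 -0.3678  0.0995] d [ 0.006 -0.001 -0.04 ] w [0.001 0.    0.   ] F [-1.  -0.3 -0.7] op 0.544 ff 30.0
t 20.8 pos [ 0.5314 -0.3678  0.0995] d [-0.034  0.001 -0.053] w [0.001 0.    0.   ] F [-1.  -0.3 -0.7] op 0.544 ff 30.0
```

```bash
python3 -m jog '[{"wx":0.001,"wy":0,"wz":0,"dx":0.006,"dy":0,"dz":-0.015,"hand":1},{"wx":0,"wy":0,"wz":0,"dx":0,"dy":0,"dz":-0.015,"hand":1},{"wx":0,"wy":0,"wz":0,"dx":0,"dy":0,"dz":-0.01,"hand":1},{"wx":0,"wy":0,"wz":0,"dx":0,"dy":0,"dz":0,"hand":1},{"wx":0,"wy":0,"wz":0,"dx":0,"dy":0,"dz":0,"hand":1}]' | grep -E "pos|force"
python3 -c "
from plant import r
from h import *
for a in ((.0495,0,.0432),): p,R=bedpose(*a); need(r,p,R)"
```

```text
tool_pos: [0.5323, -0.3695, 0.0896]
contact_force: [-2.5, -0.8, 5.8]
finger_force: 30.0
t 21.22 pos [ 0.5323 -0.3695  0.0896] d [-0.038  0.008 -0.013] w [0.    0.001 0.001] F [-2.5 -0.8  5.8] op 0.543 ff 30.0
```

```bash
python3 -m jog '[{"wx":0,"wy":0.001,"wz":0.001,"dx":-0.01,"dy":0.005,"dz":-0.003,"hand":1},{"wx":0,"wy":0,"wz":0,"dx":-0.01,"dy":0.002,"dz":-0.003,"hand":1},{"wx":0,"wy":0,"wz":0,"dx":-0.008,"dy":0.001,"dz":-0.0025,"hand":1},{"wx":0,"wy":0,"wz":0,"dx":-0.006,"dy":0,"dz":-0.002,"hand":1},{"wx":0,"wy":0,"wz":0,"dx":0,"dy":0,"dz":0,"hand":1}]' | grep -E "pos|force"
for i in 1 2 3; do python3 -m jog '[{"wx":0,"wy":0,"wz":0,"dx":-0.005,"dy":0,"dz":-0.001,"hand":1},{"wx":0,"wy":0,"wz":0,"dx":0,"dy":0,"dz":0,"hand":1}]'| grep -E "pos|contact";done
python3 -c "
from plant import r
from h import *
for a in ((.0495,0,.0432),):
  p,R=bedpose(*a); need(r,p,R)"
```

```text
tool_pos: [0.5248, -0.3672, 0.0871]
contact_force: [-0.0, 0.3, 6.0]
finger_force: 30.0
tool_pos: [0.5234, -0.3671, 0.0866]
contact_force: [0.5, 0.9, 6.2]
tool_pos: [0.5226, -0.367, 0.0864]
contact_force: [2.6, 0.9, 5.6]
tool_pos: [0.5225, -0.367, 0.0864]
contact_force: [5.0, 0.8, 2.8]
t 22.13 pos [ 0.5225 -0.367   0.0864] d [ 0.001 -0.002  0.   ] w [-0.     0.002 -0.001] F [5.  0.8 2.8] op 0.538 ff 30.0
```

```bash
python3 -m jog '[{"wx":0,"wy":0,"wz":0,"dx":0,"dy":0,"dz":0,"hand":0.25},{"wx":0,"wy":0,"wz":0,"dx":0,"dy":0,"dz":0,"hand":0.25},{"wx":0,"wy":0,"wz":0,"dx":0,"dy":0,"dz":0,"hand":0.25},{"wx":0,"wy":0,"wz":0,"dx":-0.01,"dy":0,"dz":0.03,"hand":0.25},{"wx":0,"wy":0,"wz":0,"dx":-0.03,"dy":0.002,"dz":0.092,"hand":0.25}]' | grep -E "force|open"
python3 -m jog '[{"wx":0,"wy":0,"wz":0,"dx":-0.04,"dy":0.003,"dz":0.123,"hand":0},{"wx":0,"wy":0,"wz":0,"dx":-0.04,"dy":0.003,"dz":0.123,"hand":0},{"wx":0,"wy":0,"wz":0,"dx":0,"dy":0.003,"dz":0.06,"hand":0},{"wx":0,"wy":0,"wz":0,"dx":0,"dy":0,"dz":0,"hand":0}]'|grep pos
python3 stack.py 3
python3 -c "
from plant import r
from h import *
need(r,np.array([.5325,-.1914,.17]),down(-.333))"
```

```text
contact_force: [0.3, -0.2, 0.5]
opening: 0.749
finger_force: 0.0
tool_pos: [0.4905, -0.3653, 0.196]
board_m 0.95 [0.107  0.0004 0.0003] 0.538
board_m 0.86 [ 0.0022  0.0001 -0.    ] 0.043
board_m 0.81 [ 0.   0.  -0.3] 1.0
board_m 0.74 [ 0.   0.  -0.3] 1.0
board_m 0.74 [ 0.   0.  -0.3] 1.0
t 22.98 pos [ 0.4892 -0.3648  0.1924] d [ 0.173  0.693 -0.09 ] w [ 0.031  0.153 -0.134] F [-1.5 -0.6  0.4] op 1.001 ff 0.0
```

View pics/st3.png

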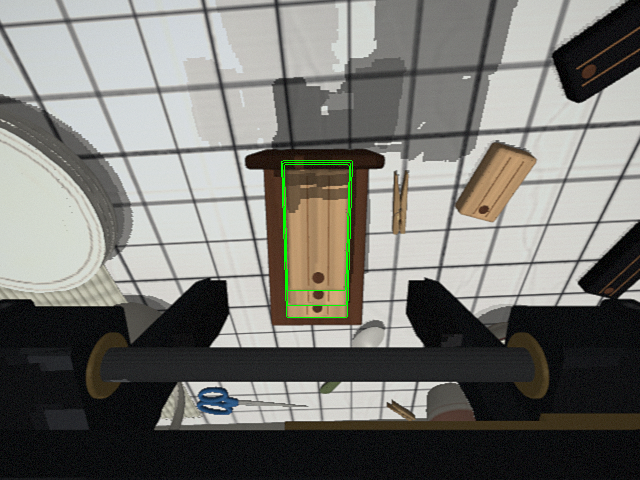

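```bash

python3 -m jog '[{"wx":0.006,"wy":0.031,"wz":-0.027,"dx":0.034,"dy":0.1,"dz":0.03,"hand":0.3},{"wx":0.006,"wy":0.031,"wz":-0.027,"dx":0.034,"dy":0.15,"dz":0,"hand":0.3},{"wx":0.006,"wy":0.031,"wz":-0.027,"dx":0.034,"dy":0.15,"dz":0,"hand":0.3},{"wx":0.006,"wy":0.031,"wz":-0.027,"dx":0.034,"dy":0.15,"dz":-0.02,"hand":0.3},{"wx":0.006,"wy":0.031,"wz":-0.027,"dx":0.034,"dy":0.1,"dz":-0.1,"hand":0.3}]' | grep pos
python3 -m jog '[{"wx":0,"wy":0,"wz":0,"dx":0,"dy":0.04,"dz":0,"hand":0.3},{"wx":0,"wy":0,"wz":0,"dx":0,"dy":0,"dz":0,"hand":0.3},{"wx":0,"wy":0,"wz":0,"dx":0,"dy":0,"dz":0,"hand":0.3}]' | grep pos
python3 wl.py board_s '(.5325,-.1914,-.333)'
```

```text
tool_pos: [0.5349, -0.1972, 0.1719]
tool_pos: [0.5313, -0.1924, 0.1687]
0.9 [ 0.533  -0.1918 -0.3322] 0.043
0.86 [ 0.5325 -0.1914 -0.633 ] 1.0
t 23.75 pos [ 0.5311 -0.1945  0.1696] d [ 0.007  0.011 -0.666] w [ 0.001 -0.002  0.002] F [ 0.3 -0.9 -0.3] op 0.698 ff 0.0
```

```bash

python3 -m jog '[{"wx":0,"wy":-0.002,"wz":0.002,"dx":0.007,"dy":0.01,"dz":-0.15,"hand":0.3},{"wx":0,"wy":0,"wz":0,"dx":0,"dy":0,"dz":-0.16,"hand":0.3},{"wx":0,"wy":0,"wz":0,"dx":0,"dy":0,"dz":-0.16,"hand":0.3},{"wx":0,"wy":0,"wz":0,"dx":0,"dy":0,"dz":-0.13,"hand":0.3},{"wx":0,"wy":0,"wz":0,"dx":0,"dy":0,"dz":-0.045,"hand":0.3}]' | grep -E "pos|force"
python3 -m jog '[{"wx":0,"wy":0,"wz":0,"dx":0,"dy":0,"dz":0,"hand":0.3},{"wx":0,"wy":0,"wz":0,"dx":0,"dy":0,"dz":0,"hand":0.3}]' | grep -E "pos|force"
python3 -c "
from plant import r
from h import *
need(r,np.array([.533,-.1918,.003]),down(-.332))"
```

```text
tool_pos: [0.5307, -0.1919, 0.0049]
contact_force: [0.4, -0.5, -0.8]
finger_force: 0.0
tool_pos: [0.5344, -0.1906, 0.0095]
contact_force: [0.2, -0.7, -0.1]
finger_force: 0.0
t 24.33 pos [ 0.5344 -0.1906  0.0095] d [-0.006 -0.005 -0.026] w [ 0.001  0.001 -0.   ] F [ 0.2 -0.7 -0.1] op 0.696 ff 0.0
```

```bash

python3 -m jog '[{"wx":0,"wy":0,"wz":0,"dx":-0.006,"dy":-0.005,"dz":-0.022,"hand":0.3},{"wx":0,"wy":0,"wz":0,"dx":0,"dy":0,"dz":0,"hand":1},{"wx":0,"wy":0,"wz":0,"dx":0,"dy":0,"dz":0,"hand":1},{"wx":0,"wy":0,"wz":0,"dx":0,"dy":0,"dz":0,"hand":1},{"wx":0,"wy":0,"wz":0,"dx":0,"dy":0,"dz":0,"hand":1}]' | grep -E "pos|force|open"
python3 -m jog '[{"wx":0,"wy":0,"wz":0,"dx":0,"dy":0,"dz":0,"hand":1},{"wx":0,"wy":0,"wz":0,"dx":0,"dy":0,"dz":0,"hand":1},{"wx":0,"wy":0,"wz":0,"dx":0,"dy":0,"dz":0,"hand":1}]' | grep -E "pos|force|open"
python3 -c "
from plant import r
from h import *
need(r,np.array([.533,-.1918,.003]),down(-.332))
p,R=bedpose(.048,0,.15); need(r,p,R)"
```

```text
tool_pos: [0.5333, -0.191, 0.0041]
contact_force: [-1.1, -0.7, 5.1]
opening: 0.47
finger_force: 30.0
tool_pos: [0.5333, -0.1909, 0.004]
contact_force: [-0.6, -0.7, 6.7]
opening: 0.477
finger_force: 30.0
t 25.0 pos [ 0.5333 -0.1909  0.004 ] d [-0.001 -0.003 -0.004] w [ 0.001  0.001 -0.001] F [-0.6 -0.7  6.7] op 0.477 ff 30.0
t 25.0 pos [ 0.5333 -0.1909  0.004 ] d [-0.179 -0.698  0.734] w [-0.03  -0.153  0.133] F [-0.6 -0.7  6.7] op 0.477 ff 30.0
```

```bash

python3 -m jog '[{"wx":0,"wy":0,"wz":0,"dx":0,"dy":0,"dz":0.08,"hand":1},{"wx":0,"wy":0,"wz":0,"dx":0,"dy":0,"dz":0.16,"hand":1},{"wx":0,"wy":0,"wz":0,"dx":0,"dy":0,"dz":0.16,"hand":1},{"wx":0,"wy":0,"wz":0,"dx":0,"dy":0,"dz":0.16,"hand":1},{"wx":0,"wy":0,"wz":0,"dx":0,"dy":0,"dz":0.16,"hand":1}]' | grep -E "pos|open"
python3 -m jog '[{"wx":-0.006,"wy":-0.0306,"wz":0.0266,"dx":-0.036,"dy":-0.14,"dz":0.02,"hand":1},{"wx":-0.006,"wy":-0.0306,"wz":0.0266,"dx":-0.036,"dy":-0.15,"dz":0,"hand":1},{"wx":-0.006,"wy":-0.0306,"wz":0.0266,"dx":-0.036,"dy":-0.15,"dz":0,"hand":1},{"wx":-0.006,"wy":-0.0306,"wz":0.0266,"dx":-0.036,"dy":-0.15,"dz":0,"hand":1},{"wx":-0.006,"wy":-0.0306,"wz":0.0266,"dx":-0.035,"dy":-0.1,"dz":0,"hand":1}]' | grep -E "pos|open"
python3 -m jog '[{"wx":0,"wy":0,"wz":0,"dx":0,"dy":0,"dz":0,"hand":1},{"wx":0,"wy":0,"wz":0,"dx":0,"dy":0,"dz":0,"hand":1},{"wx":0,"wy":0,"wz":0,"dx":0,"dy":0,"dz":0,"hand":1}]' | grep pos
python3 -c "
from plant import r
from h import *
for a in ((.048,0,.15),(.048,0,.072)): p,R=bedpose(*a); need(r,p,R)"
```

```text
tool_pos: [0.5322, -0.1903, 0.1849]
opening: 0.474
tool_pos: [0.4866, -0.3672, 0.1884]
opening: 0.471
tool_pos: [0.4883, -0.3623, 0.1883]
t 26.08 pos [ 0.4883 -0.3623  0.1883] d [ 0.001 -0.013 -0.003] w [-0.001 -0.001  0.   ] F [ 0.9  0.1 -0.4] op 0.477 ff 30.0
t 26.08 pos [ 0.4883 -0.3623  0.1883] d [ 0.097 -0.018 -0.3  ] w [-0.001 -0.001  0.   ] F [ 0.9  0.1 -0.4] op 0.477 ff 30.0
```

```bash

python3 -m jog '[{"wx":-0.001,"wy":-0.001,"wz":0,"dx":0.03,"dy":-0.016,"dz":-0.09,"hand":1},{"wx":0,"wy":0,"wz":0,"dx":0.03,"dy":0,"dz":-0.09,"hand":1},{"wx":0,"wy":0,"wz":0,"dx":0.025,"dy":0,"dz":-0.075,"hand":1},{"wx":0,"wy":0,"wz":0,"dx":0.01,"dy":0,"dz":-0.035,"hand":1},{"wx":0,"wy":0,"wz":0,"dx":0.002,"dy":0,"dz":-0.008,"hand":1}]' | grep pos
python3 -m jog '[{"wx":0,"wy":0,"wz":0,"dx":0,"dy":0,"dz":0,"hand":1},{"wx":0,"wy":0,"wz":0,"dx":0,"dy":0,"dz":0,"hand":1}]' | grep -E "pos|force"
python3 -c "
from plant import r
from h import *
for a in ((.048,0,.064),(.0375,0,.064)): p,R=bedpose(*a); need(r,p,R)"
```

```text
tool_pos: [0.5137, -0.3643, 0.1125]
tool_pos: [0.5131, -0.3665, 0.1146]
contact_force: [-0.1, -0.1, 0.1]
finger_force: 30.0
t 26.67 pos [ 0.5131 -0.3665  0.1146] d [ 0.008 -0.002 -0.035] w [ 0.001  0.001 -0.001] F [-0.1 -0.1  0.1] op 0.472 ff 30.0
t 26.67 pos [ 0.5131 -0.3665  0.1146] d [-0.032 -0.    -0.048] w [ 0.001  0.001 -0.001] F [-0.1 -0.1  0.1] op 0.472 ff 30.0
```

```bash
python3 -m jog '[{"wx":0.001,"wy":0.001,"wz":-0.001,"dx":0.008,"dy":0,"dz":-0.015,"hand":1},{"wx":0,"wy":0,"wz":0,"dx":0,"dy":0,"dz":-0.012,"hand":1},{"wx":0,"wy":0,"wz":0,"dx":0,"dy":0,"dz":-0.008,"hand":1},{"wx":0,"wy":0,"wz":0,"dx":0,"dy":0,"dz":0,"hand":1},{"wx":0,"wy":0,"wz":0,"dx":0,"dy":0,"dz":0,"hand":1}]' | grep -E "pos|force"
python3 -c "
from plant import r
from h import *
for a in ((.0375,0,.064),): p,R=bedpose(*a); need(r,p,R)"
```

```text
tool_pos: [0.5145, -0.3675, 0.1057]
contact_force: [-1.8, 0.4, 5.1]
finger_force: 30.0
t 27.08 pos [ 0.5145 -0.3675  0.1057] d [-0.038  0.004 -0.013] w [ 0.    -0.     0.001] F [-1.8  0.4  5.1] op 0.475 ff 30.0
```

```bash
python3 -m jog '[{"wx":0,"wy":0,"wz":0.001,"dx":-0.01,"dy":0.003,"dz":-0.003,"hand":1},{"wx":0,"wy":0,"wz":0,"dx":-0.01,"dy":0.001,"dz":-0.003,"hand":1},{"wx":0,"wy":0,"wz":0,"dx":-0.008,"dy":0,"dz":-0.0025,"hand":1},{"wx":0,"wy":0,"wz":0,"dx":-0.006,"dy":0,"dz":-0.002,"hand":1},{"wx":0,"wy":0,"wz":0,"dx":0,"dy":0,"dz":0,"hand":1}]' | grep -E "pos|force"
for i in 1 2 3; do python3 -m jog '[{"wx":0,"wy":0,"wz":0,"dx":-0.005,"dy":0,"dz":-0.001,"hand":1},{"wx":0,"wy":0,"wz":0,"dx":0,"dy":0,"dz":0,"hand":1}]'| grep -E "pos|contact";done
python3 -c "
from plant import r
from h import *
for a in ((.0375,0,.064),):
  p,R=bedpose(*a); need(r,p,R)"
```

```text
tool_pos: [0.5067, -0.3662, 0.1031]
contact_force: [-0.1, 0.8, 6.4]
finger_force: 30.0
tool_pos: [0.5052, -0.3662, 0.1027]
contact_force: [0.0, 0.0, 7.3]
tool_pos: [0.5049, -0.3661, 0.1026]
contact_force: [3.8, -0.5, 4.8]
tool_pos: [0.5049, -0.3661, 0.1027]
contact_force: [6.8, -0.8, 2.9]
t 28.0 pos [ 0.5049 -0.3661  0.1027] d [ 0.001 -0.002 -0.001] w [ 0.     0.002 -0.001] F [ 6.8 -0.8  2.9] op 0.471 ff 30.0
```

```bash
python3 -m jog '[{"wx":0,"wy":0,"wz":0,"dx":0,"dy":0,"dz":0,"hand":0.35},{"wx":0,"wy":0,"wz":0,"dx":0,"dy":0,"dz":0,"hand":0.35},{"wx":0,"wy":0,"wz":0,"dx":0,"dy":0,"dz":0,"hand":0.35},{"wx":0,"wy":0,"wz":0,"dx":-0.01,"dy":0,"dz":0.03,"hand":0.35},{"wx":0,"wy":0,"wz":0,"dx":-0.03,"dy":0.002,"dz":0.092,"hand":0.35}]' | grep -E "force|open"
python3 -m jog '[{"wx":0,"wy":0,"wz":0,"dx":-0.03,"dy":0.003,"dz":0.11,"hand":0},{"wx":0,"wy":0,"wz":0,"dx":0,"dy":0.003,"dz":0.11,"hand":0},{"wx":0,"wy":0,"wz":0,"dx":0,"dy":0.003,"dz":0.06,"hand":0},{"wx":0,"wy":0,"wz":0,"dx":0,"dy":0,"dz":0,"hand":0},{"wx":0,"wy":0,"wz":0,"dx":0,"dy":0,"dz":0,"hand":0}]'|grep pos
python3 stack.py 4; python3 stack.py 4 side pics/side4.png
python3 -c "
import cv2
a=cv2.imread('pics/side4.png')[180:360,230:530]; b=cv2.imread('pics/st4.png')
cv2.imwrite('pics/fin.png',cv2.vconcat([cv2.resize(a,(480,288)),cv2.resize(b[60:400],(480,255))]))"
```

```text
contact_force: [0.4, -0.1, 0.3]
opening: 0.652
finger_force: 0.0
tool_pos: [0.4838, -0.3638, 0.2024]
board_s 0.98 [ 0.   0.  -0.3] 1.0
board_s 0.91 [ 0.0008  0.     -0.0013] 0.03
board_s 0.81 [0.0142 0.0007 0.0008] 0.519
board_s 0.75 [ 0.   0.  -0.3] 1.0
board_s 0.93 [ 0.   0.  -0.3] 1.0
board_s 0.86 [0.0021 0.0018 0.0484] 0.16
board_s 0.85 [ 0.   0.  -0.3] 1.0
board_s 0.65 [ 0.0137 -0.0265  0.4058] 0.638
board_s 0.57 [ 0.   0.  -0.3] 1.0
```

View pics/fin.png

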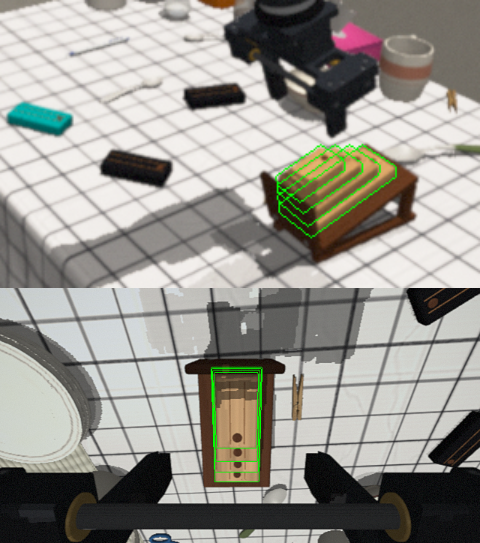

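The pictures show all four boards stacked, centred and against the stop, with the gripper clear and the bystanders where they were. I'm handing the job in.

```bash
python3 -c "
from plant import r
print(r.finish_job())"
```

```text
the job is handed in; nothing more can be done
None
```

The four boards are piled on the stand, longest to shortest from the bottom up, flat, centred and against the stop; I handed the job in at about 29 s, with the teaspoon, pen and peg left untouched.

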